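# Hold the brown spool's sprung box cover just below its balance

### The arm

A 6-joint arm with a two-finger parallel gripper is mounted at the origin on a cart in front of the work surface, level with it; the furniture and walls round the work are solid. World frame = base frame: x ahead of the robot, y to its left, z up, the work surface at z = 0. Lengths are in m, angles in rad, forces in N, time in s.
With the tool pointing down it reaches from about 0.35 to 0.775 m from the base axis. Payload 7.3 kg.
Tool frame: the origin (TCP) lies at the very end of the fingers, on their centre line; the grasp point (between the pads) lies 19 mm behind it; z points along the fingers, y is the direction in which the jaws open and shut (so a half turn about z gives the same grasp; the last joint's range is limited). The gripper opens to 92 mm and grips with 3 to 60 N. Pads are 19 mm wide; open, the fingers measure 130 mm over their backs; the gripper's body (75 mm by 190 mm) begins 47 mm behind the grasp point.
Start: joints at [-1.331, 0.342, 1.524, -0, 1.275, -0.146], TCP at [0.198, -0.486, 0.227] pointing down, gripper open.
Joint ranges: [-2.53, 2.53], [-0.77, 2.02], [0.04, 2.7], [-1, 4.14], [0.28, 2.66], [-3.11, 3.11]. Speed limits (rad/s): [2.57, 2.57, 3.14, 3.14, 3.14, 3.14].

### API

Orientations are given as [roll, pitch, yaw] about the fixed x, y, z axes, in that order (R = Rz(yaw) Ry(pitch) Rx(roll)).
In Python, from cell import monitor, eyes, order gives the robot as it stands. The module is installed in compiled form; this text tells all that it offers.
- The arm moves only by the tool carry_out, never from a script. Its argument "targets" is a list of rows, each a list of 2 entries, a list of its own where there are three numbers: the shift along the tool's x, y, z in m, then the turn about the tool's z in rad. In form: [[[dx, dy, dz], twist], ...]. A call has 1 to 10 rows; each row shifts and turns the pose as measured when the row begins, along the tool's axes as they then stand; what a row does not reach is not made up. A row lasts 1/8 s, in which the tool goes at most 62.5 mm and 10.7 degrees, less where a joint would pass 70% of its speed; a pose out of reach is approached as far as the arm can. A call is refused whole if a number of a shift passes 0.0625 or a number of a turn 0.188, either way. A call with a gripper value outside its range is refused whole. "fingers" is the closure, from 0 (fully open) to 1 (shut), set as the call begins (left out, the last holds). The fingers move at their own pace and stop on an object; "grip_force" is the grip in N (left out, the last holds). Time passes only in rows, so rows that do not move let the fingers close. It gives the time, the measured TCP pose, the force and the opening at its end, in the units of the state.
- monitor.observe(): the state, without advancing time (a new reading comes with each control period).
- eyes.read_camera(name): name is "side" or "top"; returns the picture (400x640x3 uint8, red, green, blue); there is no depth.
- eyes.camera_info(name): a dict with "K" (3x3 intrinsics, pixels), "rvec" (rotation vector, rad) and "tvec" (3), from world to camera coordinates, as OpenCV has them. Camera axes: x right, y down, z forward; pixel columns grow to the right and rows downward; lengths in m; the calibration is good to about 2 mm. A picture is of the moment at which its call begins. camera_info takes no time and is no camera call.
- order.hand_in(): hands the job in, once; it reports no verdict.
The state is a dict: "time": time; "qpos": joint angles; "qvel": joint speeds; "joint_efforts": joint torques, N m; "tool_pos": TCP position; "tool_rot": TCP orientation; "contact_force": force on the tool from outside, world axes, zero at the start; "torque": the same for the moment, N m; "opening": finger opening in m.
Only numpy, scipy, OpenCV 4.12 (cv2) and the standard library are available. Lean on these libraries where they do the work, as an engineer would, in place of code of your own. Each camera call takes 0.05 s, during which the arm holds its last target.

### The job

The brown thread spool is in one of the two boxes. Take the red grip of that box's sprung cover, raise the cover just past its balance point without letting it fly open, then bring it back and keep holding it by the grip a few degrees below the balance point, so that the spool can be reached; finish while still holding it there. Leave the other cover shut, and the spool, the tape rolls and the things standing around where they are.

Things in the scene. Friction and masses are not known exactly. Their poses are not given: they have to be found in the camera images.
- box_left: The left one of two equal grey open supply boxes (150 x 150 mm, 85 high, walls and floor 6), fixed to the table, with a clear front window and a hinged clear cover. Origin: centre of its underside; x points from its front (grip side) to its back (hinge side), y along the hinge, z up. A thin wire quadrant (radius 58 mm) at its +y side has a yellow sleeve at the cover's balance angle.
- grip_left (a point): Red grip of the left cover: a disc, diameter 26 mm and 26 wide, flat faces to the box's +y and -y, on a thin stalk (10 mm wide, 7 thick) in front of the cover. The point is the disc's centre, 194 mm from the hinge line; when shut 91 mm above the table, 36 in front of the cover's edge. Pinched across its width from above, it can turn between the fingers as the cover swings.
- hinge_left (a point): Middle of the left cover's hinge line (along the box's y), 91 mm above the table, 79 mm behind the middle of the box. About it: a torsion spring. Closing moment 0.15 N m when shut, about 0.04 at 0.1 rad below balance; opening moment about 0.15 N m at 1.2 rad.
- cover_left: The left cover: clear panel in an aluminium frame, 158 x 150 x 8 mm, 0.76 kg with its red grip. Origin on the hinge line; its x points away from the grip, y along the hinge, z out of its upper face.
- angle_left (a joint): Angle of the left cover: 0 shut (so it starts), grows as the grip goes up and back, stop at 1.40 rad. Balance point: 0.87 rad (50 degrees; grip centre 148 mm higher than the hinge). Below it the weight wins and the cover falls shut, above it the spring wins and swings it open to the stop.
- box_right: The right one of two equal grey open supply boxes (150 x 150 mm, 85 high, walls and floor 6), fixed to the table, with a clear front window and a hinged clear cover. Origin: centre of its underside; x points from its front (grip side) to its back (hinge side), y along the hinge, z up. A thin wire quadrant (radius 58 mm) at its +y side has a yellow sleeve at the cover's balance angle.
- grip_right (a point): Red grip of the right cover: a disc, diameter 26 mm and 26 wide, flat faces to the box's +y and -y, on a thin stalk (10 mm wide, 7 thick) in front of the cover. The point is the disc's centre, 194 mm from the hinge line; when shut 91 mm above the table, 36 in front of the cover's edge. Pinched across its width from above, it can turn between the fingers as the cover swings.
- hinge_right (a point): Middle of the right cover's hinge line (along the box's y), 91 mm above the table, 79 mm behind the middle of the box. About it: a torsion spring. Closing moment 0.15 N m when shut, about 0.04 at 0.1 rad below balance; opening moment about 0.15 N m at 1.2 rad.
- cover_right: The right cover: clear panel in an aluminium frame, 158 x 150 x 8 mm, 0.76 kg with its red grip. Origin on the hinge line; its x points away from the grip, y along the hinge, z out of its upper face.
- angle_right (a joint): Angle of the right cover: 0 shut (so it starts), grows as the grip goes up and back, stop at 1.40 rad. Balance point: 0.87 rad (50 degrees; grip centre 148 mm higher than the hinge). Below it the weight wins and the cover falls shut, above it the spring wins and swings it open to the stop.
- spool_brown: Spool of dark brown thread with wooden ends, standing about 48 mm high and 43 mm in diameter, in one of the two boxes. Origin: underside, within 12 mm of its axis.
- black_tape: Roll of black tape with a beige core, 59 mm across, 19 mm high, lying flat in the other box. Origin: centre of its underside.
- masking_tape: Bystander: roll of masking tape, 96 mm across, 25 mm high, lying in front of the left box, to its left. Origin: centre of its underside.
- post_blue: Bystander: blue setting post, 46 mm foot, 118 mm high, standing right of the right box. Origin: centre of its underside.
- beeswax: Bystander: yellow block of beeswax, 34 x 52 x 19 mm, on the table in front of the boxes. Origin: centre of its underside.

How it is judged:
By the outcome, as a careful person would: the job done as asked, in the order asked, and still so for the second after the job is handed in, while the arm keeps its last pose, push and grip.
It also fails if it takes over 42 s, if anything falls off the work surface, if the arm or the gripper's body presses on something with over 40 N, if the wrist force passes 120 N, or if a joint passes its speed limit or range.

## Working session

There is one attempt and no reset: what is moved stays moved. The work goes in short steps, Python scripts to look and compute and a tool call to move; the robot and the scene stay as the last step left them, time stands still between calls to the robot, and variables do not carry over. Pictures are saved under pics/ and viewed, and the job is handed in when it is done.

Besides the shell and the picture viewer there is one more tool, called after "Call:" as a command line: name --argument value ..., lists and objects as JSON in quotes. carry_out: Moves the arm, as the interface text tells. Its arguments: {"type":"object","properties":{"targets":{"type":"array","items":{"type":"array"}},"fingers":{"type":"number"},"grip_force":{"type":"number"}},"required":["targets"]}

```bash
mkdir -p pics; python3 - <<'E'
from cell import monitor, eyes, order
import cv2
print(monitor.observe())
for n in("side","top"):
    cv2.imwrite(f"pics/{n}0.png",eyes.read_camera(n)[:,:,::-1]); print(eyes.camera_info(n))
E
```

```text
{'time': 0.0, 'qpos': array([-1.33098928e+00,  3.42713181e-01,  1.52503325e+00, -3.03213535e-05,
        1.27537506e+00, -1.45989098e-01]), 'qvel': array([-3.06073161e-03,  1.07923486e-03,  4.86783706e-06,  1.04508610e-03,
        1.61741891e-03, -7.43280682e-04]), 'joint_efforts': array([ 1.52295601e-03, -4.31248963e+01, -2.44218081e+01,  7.18119065e-02,
        5.59900166e-02, -1.33118510e-04]), 'tool_pos': array([ 0.19747493, -0.48600334,  0.22604424]), 'tool_rot': array([-3.14007586e+00, -1.93715613e-04,  3.85804845e-01]), 'contact_force': array([ 0.3928927 , -0.34111006,  1.18187929]), 'torque': array([ 0.02479288, -0.03823132,  0.02679099]), 'opening': 0.09209949778875372}
{'K': array([[510.86862358,   0.        , 318.4716424 ],
       [  0.        , 510.86862358, 208.91842152],
       [  0.        ,   0.        ,   1.        ]]), 'rvec': array([-0.00574711,  2.75022508, -1.47227669]), 'tvec': array([0.55672006, 0.10408269, 1.68520905])}
{'K': array([[448.84533621,   0.        , 321.32624378],
       [  0.        , 448.84533621, 194.10686574],
       [  0.        ,   0.        ,   1.        ]]), 'rvec': array([ 2.17065055, -2.12146625,  0.15539045]), 'tvec': array([-0.08004055,  0.53598078,  1.17836455])}
```

View pics/side0.png

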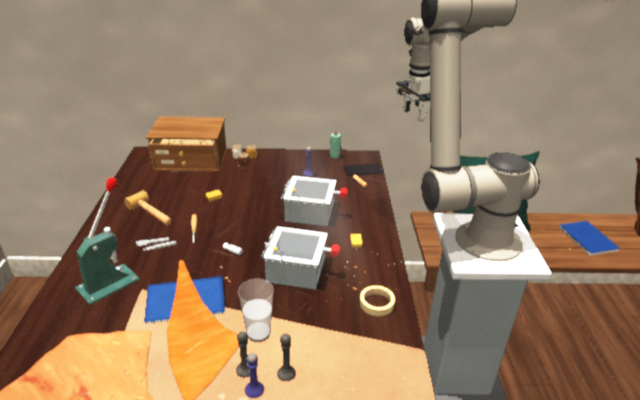

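View pics/top0.png

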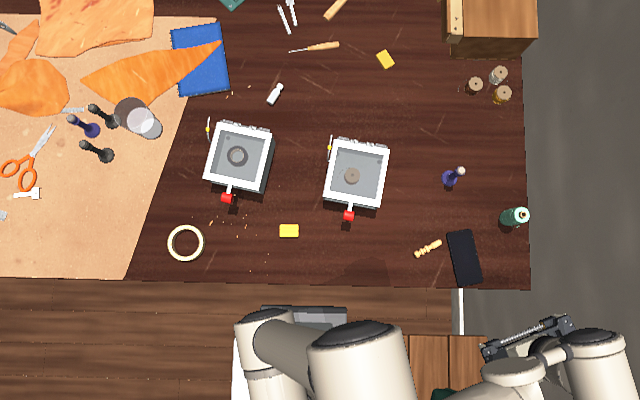

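```bash
python3 - <<'E'
import cv2,numpy as np
a=cv2.imread("pics/top0.png"); 
c=cv2.resize(a[100:230,190:410],None,fx=3.6,fy=3.6,interpolation=cv2.INTER_CUBIC)
cv2.imwrite("pics/topz.png",c)
b=cv2.imread("pics/side0.png")
cv2.imwrite("pics/sidez.png",cv2.resize(b[160:300,250:370],None,fx=4.2,fy=4.2,interpolation=cv2.INTER_CUBIC))
E
```

```text
(no output)
```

View pics/topz.png

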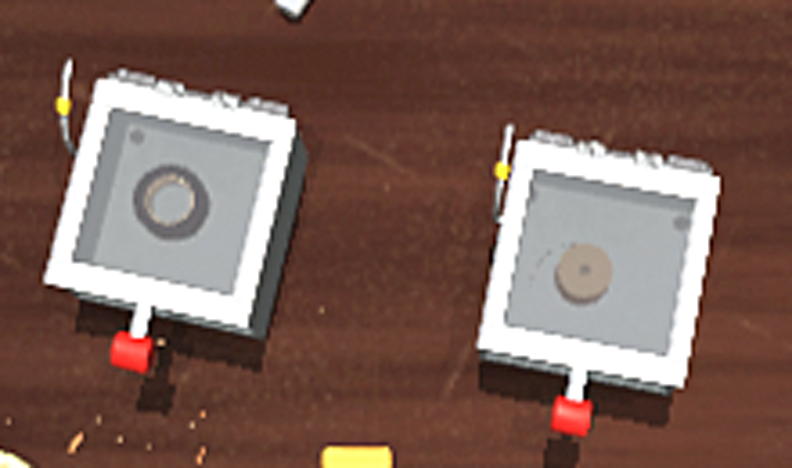

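View pics/sidez.png

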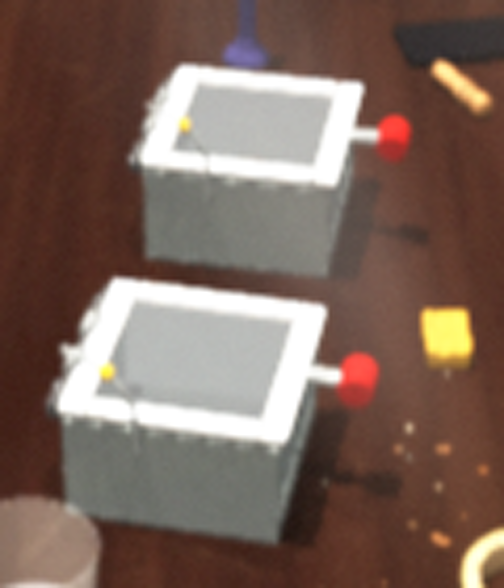

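The top view shows a ring (the tape) at about (237,156) in the left box. In the right box there is a wooden disc, the spool's end, at (352,176). So the right box is the one to open, and its red grip is at about (349,215).

```bash
cat > h.py <<'E'
import cv2,numpy as np
from cell import eyes
def cam(n):
    i=eyes.camera_info(n); R=cv2.Rodrigues(np.array(i["rvec"]))[0]; return i["K"],R,np.array(i["tvec"]).reshape(3)
def ray(n,uv):
    K,R,t=cam(n); d=R.T@np.linalg.solve(K,np.array([uv[0],uv[1],1.])); return -R.T@t,d/np.linalg.norm(d)
def plane(n,uv,z):
    c,d=ray(n,uv); return c+d*(z-c[2])/d[2]
def tri(uv1,uv2):
    P=[]
    for n in("side","top"):
        K,R,t=cam(n); P.append(K@np.c_[R,t])
    x=cv2.triangulatePoints(P[0],P[1],np.array(uv1,float).reshape(2,1),np.array(uv2,float).reshape(2,1)).ravel(); return x[:3]/x[3]
def proj(n,p):
    K,R,t=cam(n); q=K@(R@np.array(p)+t); return q[:2]/q[2]
def blobs(im,lo,hi,amin,roi=None):
    hsv=cv2.cvtColor(im,cv2.COLOR_RGB2HSV); m=cv2.inRange(hsv,lo,hi)
    if lo[0]==0: m|=cv2.inRange(hsv,(172,lo[1],lo[2]),(179,255,255))
    if roi:
        k=np.zeros_like(m);k[roi[1]:roi[3],roi[0]:roi[2]]=1;m=m*k
    n,l,s,c=cv2.connectedComponentsWithStats(m)
    return [(c[i].round(1).tolist(),int(s[i,4]),s[i,:4].tolist()) for i in range(1,n) if s[i,4]>=amin],m,l
E
python3 - <<'E'
from h import *
t=cv2.imread("pics/top0.png")[:,:,::-1].copy(); s=cv2.imread("pics/side0.png")[:,:,::-1].copy()
rt=blobs(t,(0,170,90),(8,255,255),20,(190,180,400,230))[0]; rs=blobs(s,(0,170,90),(8,255,255),20,(320,170,360,270))[0]
print(rt,rs)
rt.sort(); rs.sort(key=lambda b:b[0][1])
print("gripR",tri(rs[0][0],rt[-1][0]),plane("top",rt[-1][0],.1),plane("side",rs[0][0],.091))
b,m,l=blobs(t,(0,0,190),(179,40,255),200,(310,130,400,212)); print(b)
m=(l==l[np.nonzero(m)[0][0],np.nonzero(m)[1][0]])
big=max(range(1,l.max()+1),key=lambda i:(l==i).sum()); m=(l==big).astype(np.uint8)
m=cv2.morphologyEx(m,cv2.MORPH_OPEN,np.ones((5,5),np.uint8))
ct=max(cv2.findContours(m,0,1)[0],key=cv2.contourArea).reshape(-1,2)
P=np.array([plane("top",p,.095)[:2] for p in ct],np.float32)
r=cv2.minAreaRect(P); print(r); print(cv2.boxPoints(r))
for n,uvs in(("t",None),):pass
E
```

```text
[([226.2, 197.6], 95, [221, 192, 12, 12]), ([348.2, 215.7], 82, [343, 210, 12, 12])] [([343.6, 191.9], 65, [340, 187, 8, 11]), ([334.9, 249.6], 80, [331, 244, 9, 12])]
gripR [ 0.47351352 -0.13786376  0.09529891] [ 0.47457513 -0.13781568  0.1       ] [ 0.47182103 -0.14444457  0.091     ]
[([356.2, 173.2], 1477, [323, 138, 67, 74])]
((0.5893056392669678, -0.15719915926456451), (0.15101632475852966, 0.16111457347869873), 80.32300567626953)
[[ 0.49720216 -0.21809176]
 [ 0.6560242  -0.24517408]
 [ 0.6814091  -0.09630656]
 [ 0.52258706 -0.06922424]]
```

Call:
carry_out --targets '[[[0,0,0],0.185],[[0,0,0],0.185],[[0,0,0],0.185]]' --fingers 0

```text
time: 0.48
tool_pos: [0.1973, -0.4853, 0.2248]
tool_rot: [-3.138, 0.002, -0.18]
contact_force: [-0.3, -0.5, 0.2]
opening: 0.0917
```

```bash
cat > rel.py <<'E'
import sys,numpy as np
from cell import monitor
from scipy.spatial.transform import Rotation as Ro
s=monitor.observe(); R=Ro.from_euler('xyz',s['tool_rot']).as_matrix()
t=np.array([float(v) for v in sys.argv[1:4]])
print('time',s['time'],'pos',s['tool_pos'].round(4),'rot',s['tool_rot'].round(4),'q',s['qpos'].round(3),'open',s['opening'],'F',s['contact_force'].round(2))
print('rel tool',(R.T@(t-s['tool_pos'])).round(4),'yaw err',round(-0.169-s['tool_rot'][2],4))
E
python3 rel.py .475 -.138 .17
```

```text
time 0.475 pos [ 0.1973 -0.4853  0.2248] rot [-3.1375e+00  1.9000e-03 -1.8040e-01] q [-1.331  0.344  1.527 -0.     1.275  0.42 ] open 0.09169491030755471 F [-0.32 -0.48  0.18]
rel tool [ 0.211  -0.3912  0.056 ] yaw err 0.0114
```

Call:
carry_out --targets '[[[0.023,-0.043,0.0],-0.01],[[0.023,-0.043,0.0],0],[[0.023,-0.043,0],0],[[0.023,-0.043,0.005],0],[[0.023,-0.043,0.005],0],[[0.023,-0.043,0.005],0],[[0.023,-0.043,0.005],0],[[0.023,-0.043,0.005],0],[[0.023,-0.043,0.005],0],[[0,0,0],0]]'

```text
time: 1.72
tool_pos: [0.4748, -0.1287, 0.1921]
tool_rot: [-3.134, 0.006, -0.175]
contact_force: [-0.3, -0.7, 0.1]
opening: 0.0916
```

```bash
python3 rel.py .475 -.138 .15; python3 - <<'E'
from h import *
from cell import eyes
for n in("side","top"):
    cv2.imwrite(f"pics/{n}1.png",eyes.read_camera(n)[:,:,::-1])
a=cv2.imread("pics/side1.png")[110:290,230:400];b=cv2.imread("pics/top1.png")[90:270,230:430]
f=lambda x:cv2.resize(x,(400,400))
cv2.imwrite("pics/z1.png",np.hstack([f(a),f(b)]))
E
```

```text
time 1.725 pos [ 0.4748 -0.1287  0.1921] rot [-3.1345  0.0056 -0.1754] q [-0.424  0.318  1.662  0.006  1.169  1.32 ] open 0.0915663886361324 F [-0.34 -0.72  0.09]
rel tool [0.002  0.0095 0.042 ] yaw err 0.0064
```

View pics/z1.png

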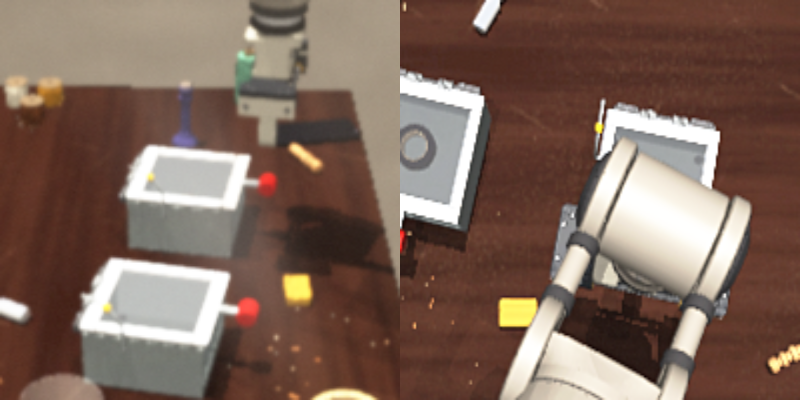

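Call:
carry_out --targets '[[[0.002,0.0095,0.01],-0.006],[[0,0,0.03],0],[[0,0,0.02],0],[[0,0,0],0]]'

```text
time: 2.33
tool_pos: [0.4711, -0.1468, 0.1299]
tool_rot: [-3.137, 0.006, -0.179]
contact_force: [0.2, -0.1, 0.7]
opening: 0.0919
```

```bash
python3 rel.py .475 -.139 .073
```

```text
time 2.325 pos [ 0.4711 -0.1468  0.1299] rot [-3.1368  0.0056 -0.1787] q [-0.46   0.393  1.743  0.004  1.012  1.288] open 0.09189291970846514 F [ 0.22 -0.06  0.67]
rel tool [ 0.0028 -0.0081  0.0569] yaw err 0.0097
```

Call:
carry_out --targets '[[[0.003,-0.006,0],-0.01],[[0,0,0],0],[[0,0,0],0]]'

```text
time: 2.7
tool_pos: [0.4758, -0.1431, 0.1316]
tool_rot: [-3.138, 0.003, -0.17]
contact_force: [0.3, 0.8, 0.7]
opening: 0.0917
```

```bash
python3 rel.py .475 -.139 .073
```

```text
time 2.7 pos [ 0.4758 -0.1431  0.1316] rot [-3.1377e+00  2.6000e-03 -1.7010e-01] q [-0.448  0.395  1.735  0.004  1.016  1.291] open 0.09165939926112296 F [0.33 0.8  0.68]
rel tool [-0.0013 -0.0037  0.0586] yaw err 0.0011
```

Call:
carry_out --targets '[[[-0.001,-0.004,0.005],0],[[0,0,0.015],0],[[0,0,0.015],0],[[0,0,0.015],0],[[0,0,0.007],0],[[0,0,0],0],[[0,0,0],0]]'

```text
time: 3.58
tool_pos: [0.4763, -0.1373, 0.0739]
tool_rot: [-3.138, -0.001, -0.168]
contact_force: [-0.8, -0.1, 0.5]
opening: 0.0918
```

```bash
python3 rel.py .475 -.139 .073; python3 - <<'E'
from h import *
from cell import eyes
n="side";cv2.imwrite(f"pics/{n}2.png",eyes.read_camera(n)[:,:,::-1])
a=cv2.imread("pics/side2.png")[110:260,250:400]
cv2.imwrite("pics/z2.png",cv2.resize(a,(600,600)))
E
```

```text
time 3.575 pos [ 0.4763 -0.1373  0.0739] rot [-3.1385e+00 -6.0000e-04 -1.6830e-01] q [-0.437  0.473  1.803  0.004  0.866  1.299] open 0.09179898630126207 F [-0.77 -0.07  0.46]
rel tool [-0.001   0.0019  0.0009] yaw err -0.0007
```

View pics/z2.png

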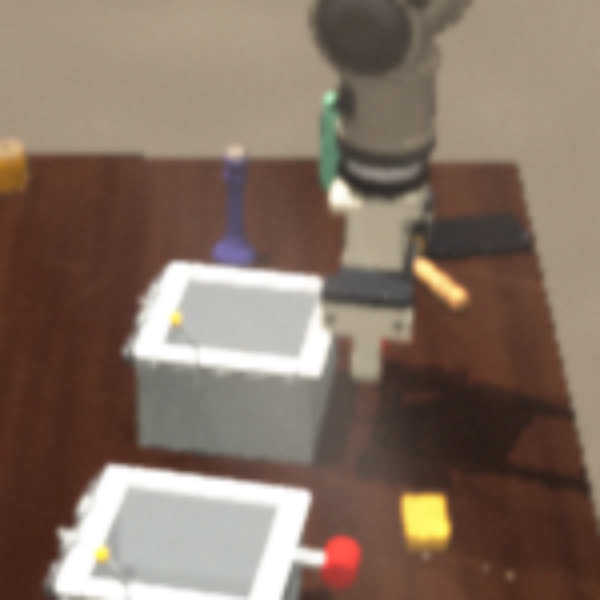

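The side view shows the near finger at (365,355) in the crop, with the red disc just behind it. Closing the fingers now.

Call:
carry_out --targets '[[[0,0.001,0],0],[[0,0,0],0],[[0,0,0],0],[[0,0,0],0],[[0,0,0],0],[[0,0,0],0],[[0,0,0],0],[[0,0,0],0]]' --fingers 1 --grip_force 20

```text
time: 4.62
tool_pos: [0.477, -0.1364, 0.0748]
tool_rot: [-3.135, -0.003, -0.17]
contact_force: [-0.5, -2.1, 1.0]
opening: 0.0259
```

```bash
python3 rel.py .475 -.139 .073
```

```text
time 4.625 pos [ 0.477  -0.1364  0.0748] rot [-3.1351e+00 -2.5000e-03 -1.6990e-01] q [-0.438  0.472  1.802  0.009  0.867  1.297] open 0.025886096327131677 F [-0.49 -2.12  0.99]
rel tool [-0.0015  0.0029  0.0018] yaw err 0.0009
```

Gripped: the opening is 25.9 mm, which matches the grip's width. Now I follow the arc in small steps.

Call:
carry_out --targets '[[[0,0,-0.0097],0],[[0.001,0,-0.0097],0],[[0.0015,0,-0.0096],0],[[0.0015,0,-0.0096],0],[[0.0025,0,-0.0095],0],[[0.0025,0,-0.0094],0],[[0.003,0,-0.0092],0],[[0.0035,0,-0.009],0],[[0,0,0],0]]'

```text
time: 5.75
tool_pos: [0.4943, -0.1394, 0.1564]
tool_rot: [-3.134, -0.005, -0.17]
contact_force: [2.6, 2.2, -2.8]
opening: 0.0259
```

```bash
cat > ang.py <<'E'
import sys,numpy as np
from cell import monitor
from scipy.spatial.transform import Rotation as Ro
s=monitor.observe(); R=Ro.from_euler('xyz',s['tool_rot']).as_matrix()
p=s['tool_pos']; bx=np.array([np.cos(.169),-np.sin(.169),0]); by=np.array([np.sin(.169),np.cos(.169),0])
p0=np.array([.4765,-.1368,.0745]); d=p-p0
X=d@bx; Z=d[2]; th=np.arctan2(Z,.194-X); r=np.hypot(Z,.194-X)
print('t',s['time'],'theta',th.round(3),'r-194 mm',((r-.194)*1e3).round(2),'lat mm',(d@by*1e3).round(2),'rot',s['tool_rot'].round(3),'F',s['contact_force'].round(2),'open',s['opening'].round(4))
for a in [float(v) for v in sys.argv[1:]]:
    t=p0+bx*.194*(1-np.cos(a))+np.array([0,0,.194*np.sin(a)])
    print(a,(R.T@(t-p)*1e3).round(1))
E
python3 ang.py 0.4 0.5 0.6 0.65 .7
```

```text
Traceback (most recent call last):
  File "ang.py", line 8, in <module>
    print('t',s['time'],'theta',th.round(3),'r-194 mm',((r-.194)*1e3).round(2),'lat mm',(d@by*1e3).round(2),'rot',s['tool_rot'].round(3),'F',s['contact_force'].round(2),'open',s['opening'].round(4))
                                                                                                                                                                                ^^^^^^^^^^^^^^^^^^
AttributeError: 'float' object has no attribute 'round'
```

```bash
sed -i "s/s\['opening'\].round(4)/round(s['opening'],4)/" ang.py; python3 ang.py 0.5 0.6 0.65 .7 .75
```

```text
t 5.75 theta 0.435 r-194 mm 0.08 lat mm 0.44 rot [-3.134 -0.005 -0.17 ] F [ 2.57  2.2  -2.78] open 0.0259
0.5 [  5.8   0.4 -11.1]
0.6 [ 16.    0.2 -27.6]
0.65 [ 21.7   0.2 -35.4]
0.7 [ 27.8   0.1 -43. ]
0.75 [ 34.3   0.  -50.2]
```

Call:
carry_out --targets '[[[0.004,0,-0.0075],0],[[0.0042,0,-0.0074],0],[[0.0045,0,-0.0073],0],[[0.0047,0,-0.007],0],[[0.005,0,-0.0068],0],[[0,0,0],0],[[0,0,0],0]]'

```text
time: 6.62
tool_pos: [0.5167, -0.1432, 0.194]
tool_rot: [-3.134, -0.002, -0.17]
contact_force: [1.3, 2.8, -1.6]
opening: 0.0261
```

```bash
python3 ang.py 0.7 .75 .8 .85 .9 .93; python3 - <<'E'
from h import *
from cell import eyes
n="side";cv2.imwrite(f"pics/{n}3.png",eyes.read_camera(n)[:,:,::-1])
a=cv2.imread("pics/side3.png")[90:240,250:400]
cv2.imwrite("pics/z3.png",cv2.resize(a,(600,600)))
E
```

```text
t 6.625 theta 0.662 r-194 mm 0.36 lat mm 0.43 rot [-3.134e+00 -2.000e-03 -1.700e-01] F [ 1.26  2.76 -1.63] open 0.0261
0.7 [ 4.9  0.4 -5.4]
0.75 [ 11.3   0.3 -12.7]
0.8 [ 18.1   0.3 -19.6]
0.85 [ 25.3   0.2 -26.1]
0.9 [ 32.7   0.1 -32.3]
0.93 [ 37.3   0.1 -35.9]
```

View pics/z3.png

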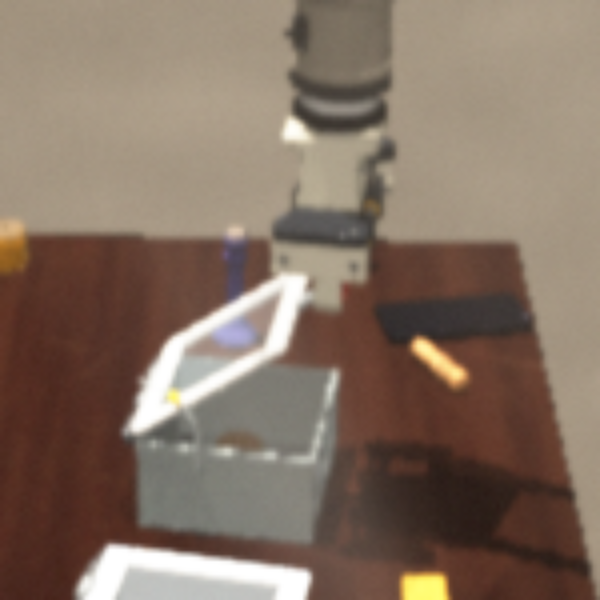

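The cover is rising with the grip, and the spool shows in the right box at about (240,440) in the crop. Continuing up slowly.

Call:
carry_out --targets '[[[0.0045,0,-0.005],0],[[0.0045,0,-0.005],0],[[0.0045,0,-0.0047],0],[[0.0045,0,-0.0045],0],[[0.0045,0,-0.0045],0],[[0,0,0],0],[[0,0,0],0]]'

```text
time: 7.55
tool_pos: [0.5398, -0.1472, 0.2191]
tool_rot: [-3.133, -0.0, -0.17]
contact_force: [0.3, 3.9, -1.6]
opening: 0.026
```

```bash
python3 ang.py  .85 .9 .93 .94
```

```text
t 7.55 theta 0.839 r-194 mm 0.35 lat mm 0.43 rot [-3.133 -0.    -0.17 ] F [ 0.33  3.94 -1.57] open 0.026
0.85 [ 1.8  0.4 -1.1]
0.9 [ 9.3  0.4 -7.4]
0.93 [ 13.9   0.3 -10.9]
0.94 [ 15.4   0.3 -12.1]
```

Call:
carry_out --targets '[[[0.0035,0,-0.003],0],[[0.0035,0,-0.003],0],[[0.0035,0,-0.0027],0],[[0.0025,0,-0.002],0],[[0,0,0],0],[[0,0,0],0]]'

```text
time: 8.3
tool_pos: [0.5532, -0.1495, 0.2303]
tool_rot: [-3.133, 0.001, -0.17]
contact_force: [0.5, 3.4, -2.0]
opening: 0.0258
```

```bash
python3 ang.py  .93 .94 .85 .8;  python3 - <<'E'
from h import *
from cell import eyes
n="side";cv2.imwrite(f"pics/{n}4.png",eyes.read_camera(n)[:,:,::-1])
a=cv2.imread("pics/side4.png")[90:240,250:400]
cv2.imwrite("pics/z4.png",cv2.resize(a,(600,600)))
E
```

```text
t 8.3 theta 0.93 r-194 mm 0.38 lat mm 0.43 rot [-3.133e+00  1.000e-03 -1.700e-01] F [ 0.51  3.45 -1.99] open 0.0258
0.93 [0.3 0.4 0.3]
0.94 [ 1.8  0.4 -0.9]
0.85 [-11.8   0.5  10. ]
0.8 [-18.9   0.6  16.6]
```

View pics/z4.png

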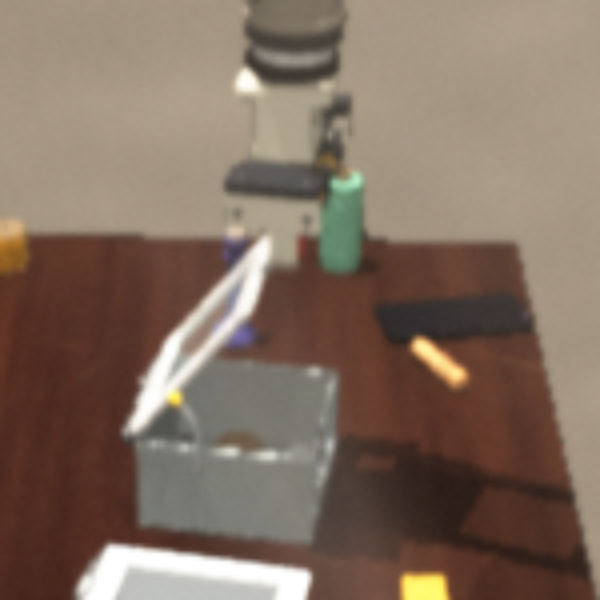

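```bash
python3 - <<'E'
from h import *
bx=np.array([np.cos(.169),-np.sin(.169),0]); by=np.array([np.sin(.169),np.cos(.169),0])
H=np.array([.4765,-.1368,.091])+bx*.194
n=by
def hit(uv):
    c,d=ray("side",uv); q=H+by*.075; p=c+d*((q-c)@n)/(d@n)-H; return np.array([-(p@bx),p[2]])
for u,v in[(130,432),(145,408),(200,330),(268,240),(262,285),(258,290),(200,360)]:
    e=hit((250+u/4,90+v/4)); print((u,v),(e*1e3).round(1),np.arctan2(e[1],e[0]).round(3))
# sleeve and expected cover +y front corners (top/bottom) in crop
for th in(.8,.87,.93,.98):
    a=-bx*np.cos(th)+np.array([0,0,np.sin(th)])
    print(th,[((proj("side",H+by*s+a*.158)-[250,90])*4).round(0) for s in(.075,-.075)],((proj("side",H+by*.075)-[250,90])*4).round())
E
```

```text
(130, 432) [2.5 3.3] 0.921
(145, 408) [15.6 28.3] 1.068
(200, 330) [ 61.6 107.3] 1.049
(268, 240) [115.1 193.2] 1.033
(262, 285) [111.1 153.4] 0.944
(258, 290) [108.  148.6] 0.942
(200, 360) [61.7 79.5] 0.911
0.8 [array([260., 329.]), array([289., 244.])] [127. 435.]
0.87 [array([250., 320.]), array([280., 236.])] [127. 435.]
0.93 [array([241., 313.]), array([271., 229.])] [127. 435.]
0.98 [array([233., 307.]), array([264., 223.])] [127. 435.]
```

```bash
python3 - <<'E'
import cv2
a=cv2.imread("pics/side4.png")[140:205,275:325]
cv2.imwrite("pics/z4b.png",cv2.resize(a,None,fx=9,fy=9,interpolation=cv2.INTER_CUBIC))
E
```

```text
(no output)
```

View pics/z4b.png

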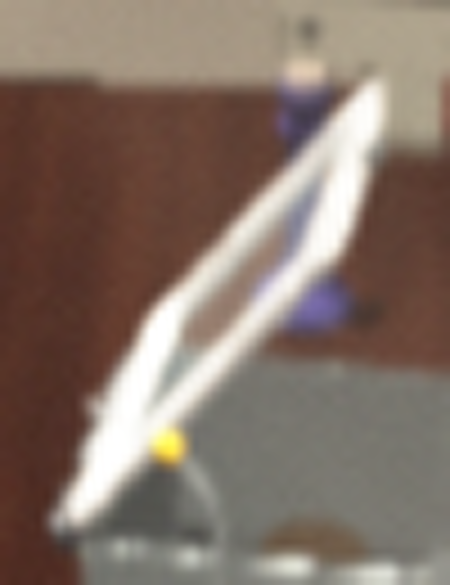

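```bash
python3 - <<'E'
from h import *
bx=np.array([np.cos(.169),-np.sin(.169),0]); by=np.array([np.sin(.169),np.cos(.169),0])
H=np.array([.4765,-.1368,.091])+bx*.194
def hit(uv,off=.075):
    c,d=ray("side",uv); p=c+d*((H+by*off-c)@by)/(d@by)-H; return np.array([-(p@bx),p[2]])
for f in("side0","side2","side3","side4"):
    im=cv2.imread(f"pics/{f}.png")[:,:,::-1].copy()
    b=blobs(im,(18,140,120),(35,255,255),3,(280,160,310,200))[0]
    print(f,b)
    for x in b: 
        for o in(.078,.082,.086):
            e=hit(x[0],o); print(o,(e*1e3).round(1),np.hypot(*e).round(4),np.arctan2(e[1],e[0]).round(3))
t=cv2.imread("pics/top0.png")[:,:,::-1].copy()
bt=blobs(t,(18,140,120),(35,255,255),3,(320,135,335,160))[0]; print(bt)
s=cv2.imread("pics/side0.png")[:,:,::-1].copy(); bs=blobs(s,(18,140,120),(35,255,255),3,(280,160,310,200))[0]
if bt and bs:
    p=tri(bs[0][0],bt[0][0])-H; print("sleeve fwd,lat,up",-(p@bx),p@by,p[2])
im=cv2.imread("pics/side4.png")
# near front corner, at z4b px
for uv in[(330,262),(335,268),(325,262)]:
    q=(275+uv[0]/9,140+uv[1]/9); e=hit(q); print((e*1e3).round(1),np.hypot(*e).round(4),np.arctan2(e[1],e[0]).round(3))
E
```

```text
side0 []
side2 []
side3 []
side4 [([293.2, 189.6], 5, [292, 189, 3, 2])]
0.078 [39.6 42.3] 0.058 0.818
0.082 [40.5 44.8] 0.0604 0.836
0.086 [41.3 47.3] 0.0628 0.853
[([328.9, 146.9], 16, [327, 145, 5, 5])]
[ 99.3 123.9] 0.1588 0.895
[101.1 121.6] 0.1582 0.877
[ 97.5 123.7] 0.1575 0.903
```

The camera check puts the cover's near front corner at 0.90–0.92 rad, and the arm's kinematics give 0.93. Both are past the 0.87 balance angle, and the sleeve lies below the edge. Bringing it back to about 0.80.

Call:
carry_out --targets '[[[-0.0035,0,0.003],0],[[-0.0037,0,0.0032],0],[[-0.0037,0,0.0033],0],[[-0.0035,0,0.0033],0],[[-0.0025,0,0.0022],0],[[0,0,0],0],[[0,0,0],0]]'

```text
time: 9.22
tool_pos: [0.5363, -0.1466, 0.2158]
tool_rot: [-3.134, -0.004, -0.17]
contact_force: [0.9, 2.8, 0.8]
opening: 0.026
```

```bash
python3 ang.py .81 .8
```

```text
t 9.225 theta 0.814 r-194 mm 0.35 lat mm 0.43 rot [-3.134 -0.004 -0.17 ] F [0.88 2.83 0.82] open 0.026
0.81 [-0.3  0.4  0.8]
0.8 [-1.7  0.5  2.1]
```

Call:
carry_out --targets '[[[-0.0015,0,0.0015],0],[[0,0,0],0],[[0,0,0],0],[[0,0,0],0]]'

```text
time: 9.72
tool_pos: [0.5347, -0.1463, 0.2143]
tool_rot: [-3.134, -0.004, -0.17]
contact_force: [-0.7, 4.5, 1.1]
opening: 0.0258
```

```bash
python3 ang.py .8;  python3 - <<'E'
from h import *
from cell import eyes
for n in("side","top"):cv2.imwrite(f"pics/{n}5.png",eyes.read_camera(n)[:,:,::-1])
f=lambda x:cv2.resize(x,(400,500),interpolation=cv2.INTER_CUBIC)
cv2.imwrite("pics/z5.png",np.hstack([f(cv2.imread("pics/side5.png")[110:310,250:410]),f(cv2.imread("pics/top5.png")[90:290,200:460])]))
E
```

```text
t 9.725 theta 0.803 r-194 mm 0.35 lat mm 0.44 rot [-3.134 -0.004 -0.17 ] F [-0.72  4.53  1.13] open 0.0258
0.8 [-0.1  0.4  0.6]
```

View pics/z5.png

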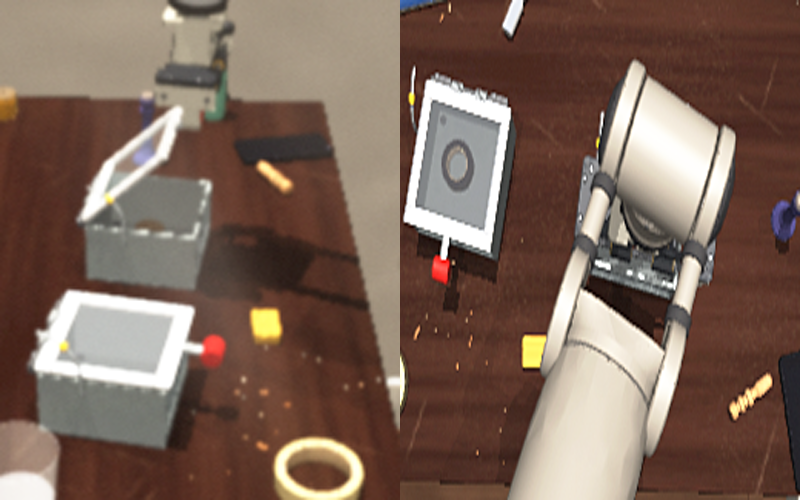

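The right cover is held open in front of its sleeve, at about (108,198) in the left crop. The left cover is shut with its tape inside, and the wax, masking tape and post have not moved. Handing in.

```bash
python3 -c "
from cell import order
print(order.hand_in())"
```

```text
the job is handed in; nothing more can be done
None
```

The brown spool was in the right box. I gripped that cover's red grip and raised it to about 0.93 rad, just past the 0.87 rad balance point. I then brought it back and handed in still holding it at about 0.80 rad, about 4° below balance, at 9.8 s of the 42 s allowed.

**Angle:** the arm's position stayed within 0.4 mm of the grip's 194 mm arc at every check. At the top, the side camera read 0.90–0.92 rad against 0.93 from the arm. That camera reads slightly low: it put the balance sleeve at 0.82–0.85 rad instead of 0.87. The final 0.80 rad comes from the arm alone; I looked at the last pictures but did not measure the angle in them.

**Grip and forces:** the finger opening stayed at 26 mm, matching the grip's width. The forces I read stayed under 6 N.

**Surroundings:** in the last pictures the left cover is shut with its tape inside, and the post, wax and masking tape look unmoved. The spool is visible in the right box.

**Checks that did not work:**
- The force reading could not confirm the balance crossing, because noise and bias of 1–4 N hid the change of sign.
- Finding the sleeve from both cameras failed, because my colour mask missed it in the first side picture.
- At the top position, the cover's far front corner appeared about 3 pixels lower than predicted.

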